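Open the rising-stem gas supply valve of a bench-top incubator

TASK

The incubator's gas line is ready to go back into service. Swing the vent lever fully shut first, then open the supply valve by its handwheel all the way, letting your hand follow the wheel as it rises without pulling or pressing on it, until you feel it come up snug against its backseat, without wrenching the line. Then turn it back a quarter of a turn so that it cannot jam open, let go, and leave everything else on the bench alone.

Things in the scene. Friction and masses are not known exactly. Their poses are not given: they have to be found in the camera images.
- gas_station: Gas station bolted to the bench: steel base plate 120 x 370 x 6 mm, 15 mm copper line along it (axis 55 mm up), brass globe valve with a grey handwheel in the middle, gauge on one side, tee with the vent valve on the other. Fixed. Origin on the bench under the wheel's axis; x to the rear, y along the line from gauge to vent, z up. Gauge at y = -83 mm, up to 115 mm high, 25 mm to either side.
- wheel_centre (a point): Centre of the handwheel at mid-thickness of its rim; turns and rises with it, z up. Rim 59 mm outside diameter, round section 10 mm, three spokes; hub nut 16 mm above this point; the fixed hexagons of the valve end 25 mm below it, the highest being 23 mm wide. Fully shut it is 148 mm above the bench.
- stem: Vertical steel stem, 9 mm thick, carrying the wheel; origin at the wheel's centre, rises with it but its axes do not turn with it. Counter-clockwise from above opens: stem and wheel rise together out of the valve, 12 mm per turn. Starts anywhere from shut to a fifth of a turn open; fully open is 0.7 to 0.9 turn from shut. Self-locking; takes about 0.2 N m to turn, either way.
- stem_gland (a point): Point of the valve where the stem leaves it, on its axis, 25 mm under the wheel's centre when shut. The valve gives to the hand on its slender line: 5 N/mm up and down, 2.5 N m per rad of twist. The line suffers beyond 10 N or 0.65 N m. The backseat is a solid stop inside the valve, felt as a climb of the torque: snug is 0.35 to 0.55 N m.
- lever_pivot (a point): On the vertical axis of the vent lever, at mid-height of its sleeve, 87 mm above the bench; 42 mm to the front (-x) and 122 mm to the vent side (+y) of the gas station's origin.
- lever_end (a point): Free end of the vent lever, 83 mm from the pivot, same height. A flat bar; its outer 54 mm are a black sleeve 15 mm wide and 10 mm thick, with nothing under it down to 65 mm above the bench.
- vent (a joint): Angle of the vent lever, rad: 0 = shut, against its stop, crosswise to the branch, pointing along the station's +y; 1.571 = open, in line with the branch, pointing along the station's -x. Closing is clockwise from above. About 0.25 N m to move; stays where it is left. Starts at 1.2 to 1.57.
- carton: White reagent carton, 75 x 55 x 150 mm, loose, origin under its centre.
- media_bottle: Glass bottle, 56 mm diameter, 115 mm tall, loose, origin under its centre.
- tip_box: Box of pipette tips, 122 x 82 x 72 mm, loose, origin under its centre.
- dish: Covered clear culture dish, 63 mm diameter, 15 mm tall, loose on the bench in front of the station, origin under its centre.
- remote: White remote control, 130 x 42 x 20 mm, loose, origin under its centre.
- thermometer: White bench thermometer, 60 x 90 x 60 mm, loose, origin under its centre.
- spanner: Steel spanner 160 mm long, loose on the bench behind the station, origin under its middle.
- union_cap: Small brass cap, 26 mm diameter, 16 mm tall, loose on the bench in front of the station, origin under its centre.

How it is judged:
By the outcome, as a careful person would: the job done as asked, in the order asked, and still so for the second after the job is handed in, with the robot touching nothing.
It also fails if it takes over 67 s, if anything falls off the work surface, if the arm or the gripper's body presses on something with over 40 N, if the wrist force passes 120 N, or if a joint passes its speed limit or range.

ROBOT

A 6-joint arm with a two-finger parallel gripper is mounted at the origin on the work surface. World frame = base frame: x ahead of the robot, y to its left, z up, the work surface at z = 0. Lengths are in m, angles in rad, forces in N, time in s.
With the tool pointing down it reaches from about 0.35 to 0.775 m from the base axis. Payload 5.5 kg.
Tool frame: the origin (TCP) lies on the centre line of the jaws, within the pads' length; the fingertips stand 11 mm ahead of it and the grasp point (between the pads) lies 8 mm behind it (env.tip_extent is the distance from the TCP to the fingertips, in m); z points along the fingers, y is the line along which they close (so a half turn about z gives the same grasp; the last joint's range is limited). The gripper opens to 85 mm and grips with 20 to 120 N. Pads are 22 mm wide; open, the fingers measure 114 mm over their backs; the gripper's body (76 mm by 85 mm) begins 54 mm behind the grasp point. The pads swing forward as they close: fully open they stand 13 mm farther back than shut.
Start: joints at [1.192, 0.313, 0.046, 1.304, 0, 1.431], TCP at [0.136, 0.559, 0.242] pointing down, gripper open.
Joint ranges: [-2.76, 2.76], [-0.86, 1.69], [-1.03, 1.26], [-2.2, 2.34], [-1.47, 1.5], [-3.14, 3.14]. Speed limits (rad/s): [2.57, 2.57, 3.14, 3.14, 3.14, 3.14].

INTERFACE

Orientations are given as a unit quaternion [w, x, y, z].
In Python, from workcell import env gives the robot as it stands.
- The arm moves only by the shell command python3 -m jog 'ROWS' [FORCE]. ROWS is JSON, a list of rows, each a list of 5 numbers: the gripper's target within -1 to 1 (shut at 1, half-way at 0, fully open at -1), then the shift along the tool's x, y, z in m, then the turn about the tool's z in degrees. In form: [[fingers, tx, ty, tz, turn], ...]. A call has 1 to 5 rows; each row shifts and turns the commanded pose from where the row before left it, along the tool's axes as they then stand; what a row does not reach is not made up. A row lasts 1/12 s, in which the tool goes at most 41.7 mm and 7.16 degrees, less where a joint would pass 70% of its speed; a pose out of reach is approached as far as the arm can. A call is refused whole if a number of a shift passes 0.0417 or a number of a turn 7.16, either way. A call with a gripper value outside its range is refused whole. The fingers move at their own pace and stop on an object; FORCE is the grip in N (left out, the last holds). Time passes only in rows, so rows that do not move let the fingers close. It gives the time, the measured TCP pose, the force, the opening and the grip force at its end, in the units of the state.
- env.get_state(): the state, without advancing time (a new reading comes with each control period).
- env.read_camera(name): name is "scene" or "side" or "wrist"; returns a dict with "img" (480x640x3 uint8, red, green, blue), "fov_y" (degrees; the focal length in pixels is half the picture's height over the tangent of half this angle, whatever the lens; pixels are square), "cx", "cy" (the principal point, pixels), "D" ([k1, k2, p1, p2, k3] as OpenCV has them; the pictures are not rectified), "T" (4x4, takes a point from camera to world coordinates). Camera axes: x right, y up, looking along -z (the intrinsics and any distortion apply to the point x, -y, -z); pixel columns grow to the right and rows downward; lengths in m; the calibration is good to about 2 mm. A picture is of the moment at which its call begins. There is no depth.
- env.hand_in(): hands the job in; it is judged then, once.
The state is a dict: "clock": time; "joint_pos": joint angles; "qvel": joint speeds; "tau": joint torques, N m; "tcp_pos": TCP position; "orientation": TCP orientation; "wrist_force": force on the tool from outside, world axes, zero at the start; "ft_torque": the same for the moment, N m; "finger_gap": finger opening in m; "grip_force": force on a finger pad.
Only numpy, scipy, OpenCV 4.12 (cv2) and the standard library are available. Lean on these libraries where they do the work, as an engineer would, in place of code of your own. Each camera call takes 0.05 s, during which the arm holds its last target. There are 200 camera calls.

## Working session

There is one attempt and no reset: what is moved stays moved. The work goes in short steps, Python scripts to look and compute and a shell command to move; the robot and the scene stay as the last step left them, time stands still between calls to the robot, and variables do not carry over. Pictures are saved under pics/ and viewed, at most 10 in all, crops included, and the job is handed in when it is done.

```bash
mkdir -p pics
cat > h.py <<'E'
import numpy as np, cv2
from workcell import env
def K(c):
    f=240/np.tan(np.radians(c["fov_y"])/2)
    return np.array([[f,0,c["cx"]],[0,f,c["cy"]],[0,0,1.]])
def proj(c,P):
    T=np.linalg.inv(c["T"]);p=(T[:3,:3]@np.atleast_2d(P).T).T+T[:3,3]
    p=p*[1,-1,-1]
    return cv2.projectPoints(p.reshape(-1,1,3),np.zeros(3),np.zeros(3),K(c),np.array(c["D"],float))[0].reshape(-1,2)
def ray(c,uv):
    q=cv2.undistortPoints(np.array(uv,float).reshape(-1,1,2),K(c),np.array(c["D"],float)).reshape(-1,2)
    d=np.c_[q[:,0],-q[:,1],-np.ones(len(q))]@c["T"][:3,:3].T
    return c["T"][:3,3],d
def atz(c,uv,z):
    o,d=ray(c,uv);z=np.atleast_1d(z);return o+d*((z-o[2])/d[:,2])[:,None]
def shot(n,f):
    c=env.read_camera(n);cv2.imwrite("pics/"+f+".png",c["img"][...,::-1]);np.save("pics/"+f+".npy",c,allow_pickle=True);return c
def load(f): return np.load("pics/"+f+".npy",allow_pickle=True).item()
E
python3 - <<'E'
from h import *
for n in("scene","side","wrist"):
    c=shot(n,n+"0");print(n,c["T"][:3,3].round(3),(-c["T"][:3,2]).round(2),c["fov_y"])
s=env.get_state();print(s)
E
```

```text
scene [1.481 0.111 1.298] [-0.62 -0.1  -0.78] 48.230238725234265
side [ 0.149 -1.133  0.834] [ 0.29  0.81 -0.51] 43.127699498861574
wrist [0.069 0.574 0.372] [ 0.27 -0.07 -0.96] 59.87539168134734
{'clock': 0.15, 'joint_pos': array([ 1.19240567e+00,  3.13802476e-01,  4.52323539e-02,  1.30361402e+00,
       -1.51976803e-05,  1.43121500e+00]), 'qvel': array([-0.00103711, -0.00164735,  0.00425991,  0.00036661, -0.00010171,
        0.00029779]), 'tau': array([ 1.62864406e-03, -4.81066704e+01,  2.98814750e+01,  1.39317603e-02,
       -1.49681541e-04,  3.00759460e-06]), 'tcp_pos': array([0.13587621, 0.55832642, 0.24162507]), 'orientation': array([-1.70365117e-04,  1.19121098e-01,  9.92879490e-01, -6.72713697e-04]), 'wrist_force': array([0.22722951, 0.60923107, 0.44709871]), 'ft_torque': array([ 0.01992546, -0.04959854,  0.01349202]), 'grip_force': 0.0, 'finger_gap': 0.08543972147537941}
```

View pics/scene0.png

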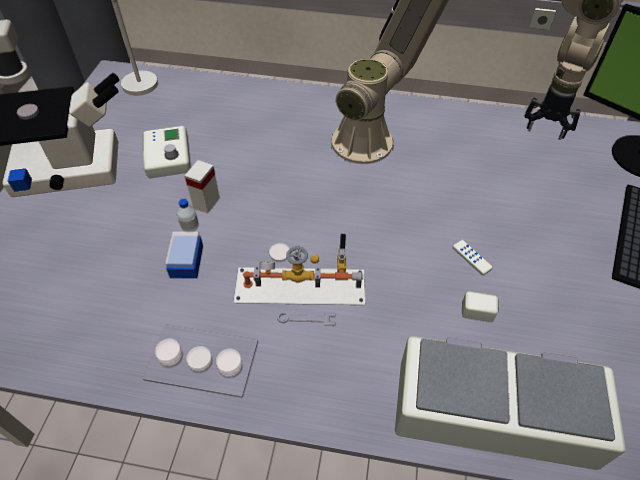

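View pics/side0.png

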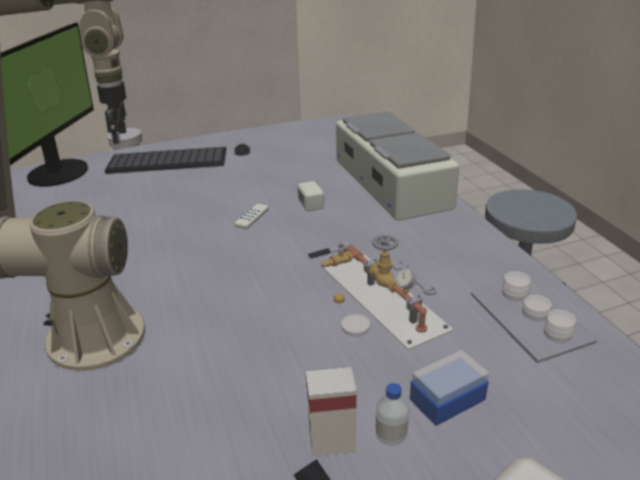

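Run:
```python
from h import *
a=load("scene0")["img"][225:335,225:385];b=load("side0")["img"][225:345,300:460]
cv2.imwrite("pics/ca.png",cv2.resize(a,None,fx=5,fy=5,interpolation=2)[...,::-1])
cv2.imwrite("pics/cb.png",cv2.resize(b,None,fx=5,fy=5,interpolation=2)[...,::-1])
```

```text
(no output)
```

View pics/ca.png

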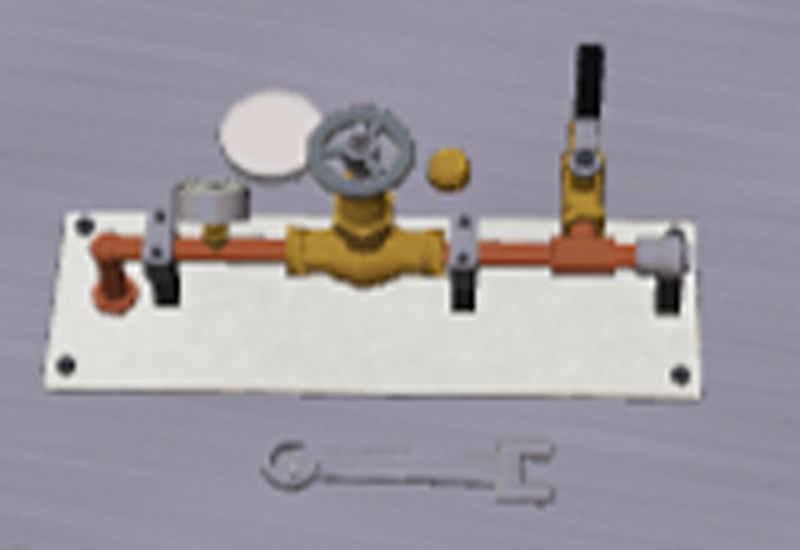

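View pics/cb.png

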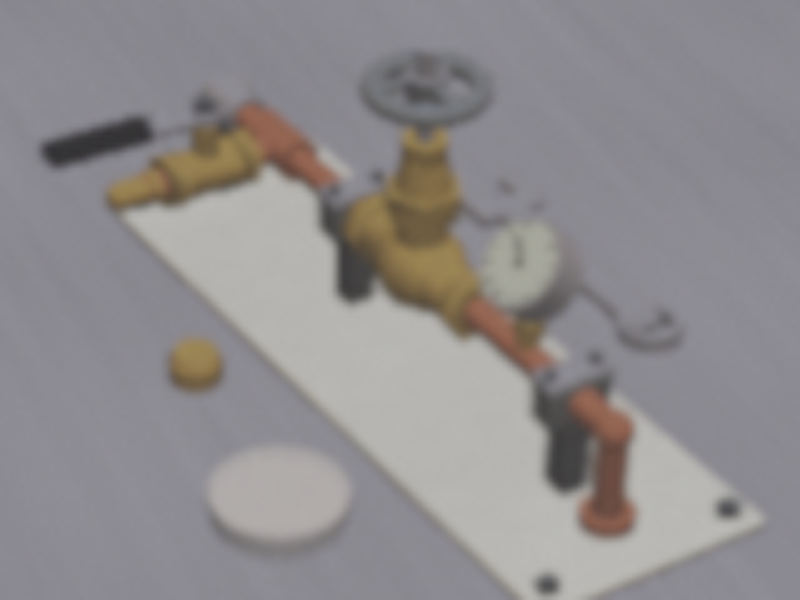

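Run:
```python
from h import *
A=load("scene0");B=load("side0")
fa=lambda p:(np.array(p)+.5)/5-.5+[225,225]
fb=lambda p:(np.array(p)+.5)/5-.5+[300,225]
c=atz(A,fa([[68,213],[695,222],[45,388],[700,398]]),.006);print(c.round(4))
print("plate mean",c.mean(0), np.degrees([np.arctan2(-(c[1]-c[0])[0],(c[1]-c[0])[1]),np.arctan2(-(c[3]-c[2])[0],(c[3]-c[2])[1])]))
print("B corner",atz(B,fb([[765,518]]),.006))
def tri(p,q):
    o1,d1=ray(A,fa([p]));o2,d2=ray(B,fb([q]));d1=d1[0]/np.linalg.norm(d1);d2=d2[0]/np.linalg.norm(d2)
    s=np.linalg.lstsq(np.c_[d1,-d2],o2-o1,rcond=None)[0];x,y=o1+d1*s[0],o2+d2*s[1];return (x+y)/2,np.linalg.norm(x-y)
print("wheel",tri([361,151],[427,90]));print("lever end",tri([591,45],[45,152]))
print("w@.148",atz(A,fa([[361,151]]),.149),atz(B,fb([[427,90]]),.149))
print("pivot nut",atz(A,fa([[584,159]]),.095),"end",atz(A,fa([[591,47]]),.087))
print("cap,dish",atz(A,fa([[448,170],[272,133]]),.015))
```

```text
[[ 0.6199 -0.2849  0.006 ]
 [ 0.5607  0.0795  0.006 ]
 [ 0.7383 -0.2651  0.006 ]
 [ 0.68    0.0975  0.006 ]]
plate mean [ 0.64974145 -0.09325957  0.006     ] [9.22583899 9.14787813]
B corner [[ 0.73737852 -0.26731872  0.006     ]]
wheel (array([ 0.64959394, -0.09915284,  0.14913185]), np.float64(0.002449073450663394))
lever end (array([0.5068438 , 0.00619852, 0.08994522]), np.float64(0.00018847260942644425))
w@.148 [[ 0.64829562 -0.09853077  0.149     ]] [[ 0.65018861 -0.10041786  0.149     ]]
pivot nut [[0.59247128 0.01515087 0.095     ]] end [[0.505845   0.00621479 0.087     ]]
cap,dish [[ 0.55576173 -0.06938405  0.015     ]
 [ 0.54751964 -0.1781026   0.015     ]]
```

```bash
R='' 
python3 -m jog '[[1,-0.0291,-0.0263,0,0],[1,-0.0291,-0.0263,0,0],[1,-0.0291,-0.0263,0,0],[1,-0.0291,-0.0263,0,0],[1,-0.0291,-0.0263,0,0]]' 30 >/dev/null
python3 -m jog '[[1,-0.0291,-0.0263,0,0],[1,-0.0291,-0.0263,0,0],[1,-0.0291,-0.0263,0,0],[1,-0.0291,-0.0263,0,0],[1,-0.0291,-0.0263,0,0]]'
python3 -m jog '[[1,-0.0291,-0.0263,0,0],[1,-0.0291,-0.0263,0,0],[1,-0.0291,-0.0263,0,0],[1,-0.0291,-0.0263,0,0],[1,-0.0291,-0.0263,0,0]]' >/dev/null
python3 -m jog '[[1,-0.0291,-0.0263,0,0],[1,-0.0291,-0.0263,0,0],[1,-0.0291,-0.0263,0,0],[1,0,0,0,-6.6],[1,0,0,0,-6.6]]'
python3 -m jog '[[1,0,0,0,-6.6],[1,0,0,0,0],[1,0,0,0,0]]'
python3 - <<'E'
from h import *
shot("wrist","w1"); c=load("w1")
s=env.get_state();print(s["joint_pos"].round(3))
print(proj(c,[[.649,-.099,.149],[.589,.015,.087],[.5065,.006,.087]]).round())
E
```

```text
clock: 0.98
tcp_pos: [0.357, 0.2326, 0.2423]
orientation: [0.0, 0.119, 0.993, 0.0]
wrist_force: [0.5, 0.8, -0.2]
finger_gap: -0.0001
grip_force: 0.0
clock: 1.82
tcp_pos: [0.5339, -0.0275, 0.2413]
orientation: [-0.001, 0.003, 1.0, 0.0]
wrist_force: [0.2, 0.7, 1.3]
finger_gap: 0.0003
grip_force: 0.0
clock: 2.07
tcp_pos: [0.5328, -0.0252, 0.242]
orientation: [-0.0, -0.052, 0.999, 0.0]
wrist_force: [0.3, -0.2, -0.6]
finger_gap: -0.0003
grip_force: 0.0
[-0.198  0.233 -0.062  1.276  0.    -0.301]
[[189. 413.]
 [368. 304.]
 [372. 193.]]
```

View pics/w1.png

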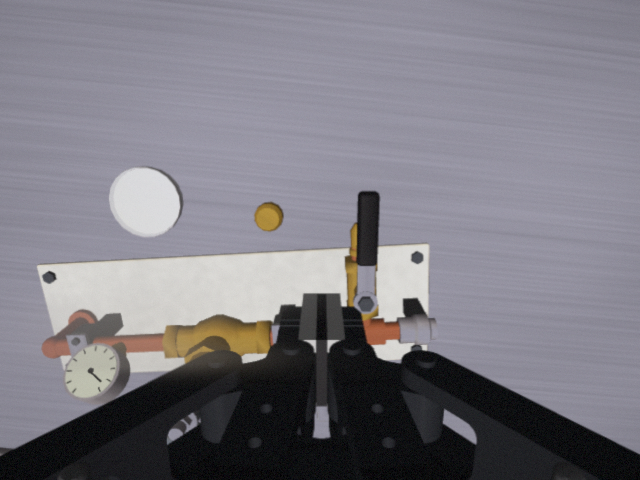

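```bash
python3 -m jog '[[1,0,0,0.0387,0],[1,0,0,0.0387,0],[1,0,0,0.0387,0],[1,0,0,0.0387,0],[1,0,0,0,0]]'
python3 -m jog '[[1,0,0.003,0,0],[1,0,0.003,0,0],[1,0,0.003,0,0]]'
python3 -m jog '[[1,0,0.003,0,0],[1,0,0.002,0,0]]'
```

```text
clock: 2.53
tcp_pos: [0.5272, -0.0237, 0.0806]
orientation: [-0.006, -0.052, 0.999, 0.002]
wrist_force: [-1.9, 1.6, -0.4]
finger_gap: -0.0002
grip_force: 0.0
clock: 2.78
tcp_pos: [0.5342, -0.0161, 0.0904]
orientation: [0.002, -0.053, 0.999, -0.0]
wrist_force: [0.4, 0.7, 0.3]
finger_gap: 0.0001
grip_force: 0.0
clock: 2.95
tcp_pos: [0.5335, -0.0118, 0.09]
orientation: [0.002, -0.053, 0.999, -0.001]
wrist_force: [1.3, -5.0, 3.3]
finger_gap: 0.0
grip_force: 2.2
```

```bash
python3 -m jog '[[1,0.0015,0.0049,0.002,5],[1,0.0015,0.0049,0,5],[1,0.0015,0.0049,0,5],[1,0.0015,0.0049,0,5],[1,0.0015,0.0049,0,5]]'
python3 -m jog '[[1,0.0015,0.0049,0,5],[1,0.0015,0.0049,0,5],[1,0.0015,0.0049,0,5],[1,0.0015,0.0049,0,5],[1,0.0015,0.0049,0,5]]'
python3 -m jog '[[1,0.0015,0.0049,0,5],[1,0.0015,0.0049,0,5],[1,0.0015,0.0049,0,5],[1,0.0015,0.0049,0,5],[1,0.0015,0.0049,0,5]]'
```

```text
clock: 3.37
tcp_pos: [0.5274, 0.0126, 0.0873]
orientation: [0.002, 0.167, 0.986, -0.001]
wrist_force: [1.0, -5.1, 1.9]
finger_gap: 0.0001
grip_force: 2.1
clock: 3.78
tcp_pos: [0.5316, 0.0378, 0.087]
orientation: [0.001, 0.376, 0.927, -0.001]
wrist_force: [-0.9, -4.3, 2.4]
finger_gap: -0.0003
grip_force: 2.0
clock: 4.2
tcp_pos: [0.5457, 0.0587, 0.0866]
orientation: [0.0, 0.567, 0.823, -0.001]
wrist_force: [-2.5, -1.5, 3.4]
finger_gap: -0.0002
grip_force: 2.0
```

```bash
python3 -m jog '[[1,0.0015,0.0049,0,5],[1,0.0012,0.0039,0,4],[1,0,0,0,0]]'
python3 -m jog '[[1,0.0006,0.002,0,2],[1,0,0,0,0]]'
python3 -m jog '[[1,0.0003,0.001,0,1],[1,0,0.0005,0,0],[1,0,0,0,0]]'
```

```text
clock: 4.45
tcp_pos: [0.5537, 0.0648, 0.0864]
orientation: [-0.0, 0.629, 0.777, 0.0]
wrist_force: [-1.9, -0.1, 0.7]
finger_gap: 0.0002
grip_force: 0.7
clock: 4.62
tcp_pos: [0.555, 0.0655, 0.0861]
orientation: [-0.0, 0.641, 0.767, 0.0]
wrist_force: [-2.2, 0.4, 1.2]
finger_gap: -0.0001
grip_force: 1.4
clock: 4.87
tcp_pos: [0.5565, 0.0659, 0.0856]
orientation: [-0.0, 0.648, 0.761, 0.0]
wrist_force: [-3.5, 1.0, 2.5]
finger_gap: 0.0002
grip_force: 1.9
```

```bash
python3 -m jog '[[1,0,0.0015,0,0],[1,0,0,0,0]]'
python3 -m jog '[[1,0,0.0015,0,0],[1,0,0,0,0]]'
python3 -m jog '[[1,0,0.0015,0,0],[1,0,0,0,0]]'
```

```text
clock: 5.03
tcp_pos: [0.5579, 0.0661, 0.0854]
orientation: [-0.001, 0.648, 0.761, -0.0]
wrist_force: [-5.7, 1.1, 2.7]
finger_gap: 0.0002
grip_force: 2.4
clock: 5.2
tcp_pos: [0.558, 0.0662, 0.0853]
orientation: [-0.001, 0.648, 0.761, -0.001]
wrist_force: [-8.9, 0.7, 6.0]
finger_gap: -0.0002
grip_force: 4.4
clock: 5.37
tcp_pos: [0.5581, 0.0662, 0.0852]
orientation: [-0.002, 0.649, 0.761, -0.002]
wrist_force: [-12.4, -0.7, 9.0]
finger_gap: -0.0
grip_force: 6.3
```

```bash
python3 -m jog '[[1,0,-0.008,0,0],[1,0,-0.010,0,0],[1,0,0,-0.04,0],[1,0,0,-0.04,0],[1,0,0,-0.04,0]]'
python3 -m jog '[[-1,0,0,-0.03,0],[-1,0,0,0,0]]'
python3 - <<'E'
from h import *
c=shot("wrist","w2");shot("scene","s2")
s=env.get_state();print(s["joint_pos"].round(3),s["tcp_pos"],s["wrist_force"])
E
```

```text
clock: 5.78
tcp_pos: [0.5437, 0.0634, 0.2064]
orientation: [0.0, 0.649, 0.761, 0.0]
wrist_force: [1.0, -0.1, 0.0]
finger_gap: -0.0
grip_force: 0.0
clock: 5.95
tcp_pos: [0.5482, 0.0633, 0.2432]
orientation: [0.006, 0.649, 0.761, 0.005]
wrist_force: [0.6, 0.0, 0.7]
finger_gap: 0.0233
grip_force: 0.0
[-0.031  0.26  -0.039  1.266  0.     1.381] [0.54565018 0.06335909 0.23731209] [ 0.5282693   0.24996373 -1.00659681]
```

View pics/w2.png

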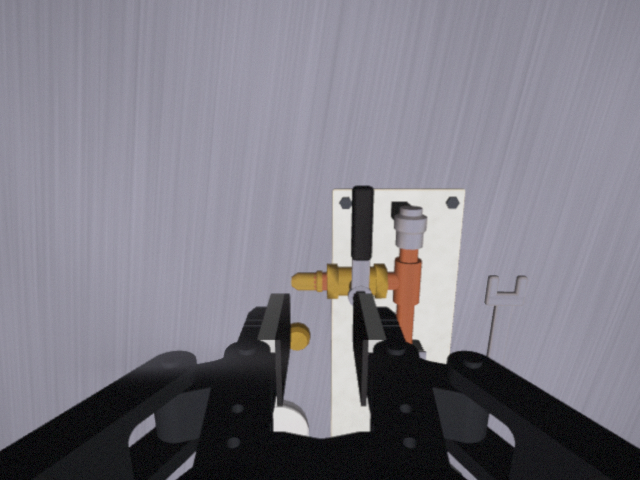

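```bash
python3 -m jog '[[-1,-0.04,0,0,0],[-1,-0.04,0,0,0],[-1,-0.04,0,0,0],[-1,-0.04,0,0,0],[-1,0,0,0,7.15]]' >/dev/null
python3 -m jog '[[-1,0,0,0,7.15],[-1,0,0,0,7.15],[-1,0,0,0,7.15],[-1,0,0,0,7.15],[-1,0,0,0,7.15]]' >/dev/null
python3 -m jog '[[-1,0,0,0,7.15],[-1,0,0,0,7.15],[-1,0,0,0,7.15],[-1,0,0,0,7.15],[-1,0,0,0,7.15]]' >/dev/null
python3 -m jog '[[-1,0,0,0,7.15],[-1,0,0,0,7.15],[-1,0,0,0,7.15],[-1,0,0,0,0],[-1,0,0,0,0]]'
python3 - <<'E'
from h import *
c=shot("wrist","w3")
s=env.get_state();print(s["joint_pos"].round(3),s["tcp_pos"],s["orientation"])
print(proj(c,[[.649,-.099,.149],[.649,-.099,.165]]).round())
E
```

```text
clock: 7.72
tcp_pos: [0.5685, -0.0944, 0.2338]
orientation: [-0.0, 1.0, -0.007, -0.001]
wrist_force: [0.0, -0.1, -0.3]
finger_gap: 0.0853
grip_force: 0.0
[-0.304  0.32   0.035  1.288  0.     2.852] [ 0.56861378 -0.09434146  0.23412418] [-2.93260152e-04  9.99976249e-01 -6.84089005e-03 -7.86514139e-04]
[[326. 100.]
 [327.  98.]]
```

View pics/w3.png

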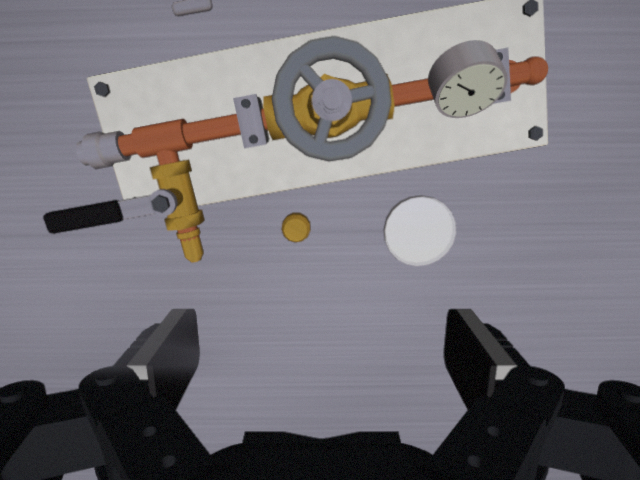

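```bash
python3 -m jog '[[-1,0.0408,0.0036,0,0],[-1,0.0407,0.0036,0,0],[-1,0,0,0,0]]'
python3 -m jog '[[-1,0,0,0.032,0],[-1,0,0,0.032,0],[-1,0,0,0.032,0],[-1,0,0,0,0],[-1,0,0,0,0]]'
python3 - <<'E'
from h import *
s=env.get_state();print(s["joint_pos"].round(3),s["tcp_pos"],s["ft_torque"])
c=shot("wrist","w4")
E
```

```text
clock: 8.02
tcp_pos: [0.6559, -0.1042, 0.2303]
orientation: [-0.0, 1.0, -0.007, -0.0]
wrist_force: [0.5, -1.0, -1.0]
finger_gap: 0.0855
grip_force: 0.0
clock: 8.43
tcp_pos: [0.6485, -0.1025, 0.1373]
orientation: [-0.001, 1.0, -0.008, -0.003]
wrist_force: [-0.1, -0.0, 0.4]
finger_gap: 0.0854
grip_force: 0.0
[-0.279  0.519  0.099  1.156  0.     2.878] [ 0.64848043 -0.10253484  0.13733072] [ 0.02548862  0.03392659 -0.03183726]
```

View pics/w4.png

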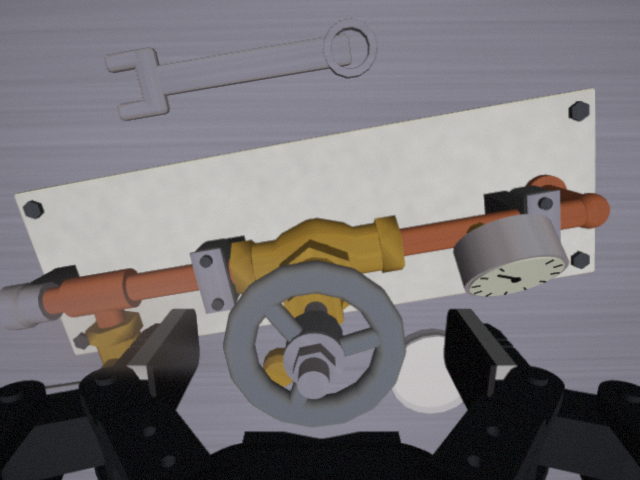

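Run:
```python
from h import *
from scipy.optimize import least_squares
c=load("w4");c3=load("w3")
# fit rim torus outline: project outer circle, match bbox
t=np.linspace(0,2*np.pi,90)
def bb(c,p):
    # torus silhouette: many points on the tube
    P=[]
    for a in np.linspace(0,2*np.pi,24):
        r=.0245+.005*np.cos(a);P.append(np.c_[p[0]+r*np.cos(t),p[1]+r*np.sin(t),np.full(90,p[2]+.005*np.sin(a))])
    q=proj(c,np.vstack(P));return np.r_[q.min(0),q.max(0)]
for cc,b in((c,[224,262,405,425]),(c3,[274,37,391,160])):
    r=least_squares(lambda p:bb(cc,p)-b,[.649,-.1,.149],diff_step=1e-4);print(r.x.round(4),r.fun.round(1))
s=env.get_state();print(s["tcp_pos"],c["cx"],c["cy"])
```

```text
[ 0.6475 -0.1014  0.1461] [ 0.4 -0.5 -0.4  0.5]
[ 0.649  -0.1022  0.1434] [-0.  0.  0. -0.]
[ 0.65017901 -0.10298809  0.13987862] 321.19139576069045 241.7834085277404
```

```bash
python3 -m jog '[[-0.2,-0.0015,-0.0018,0.002,0],[-0.2,0,0,0,0],[-0.2,0,0,0,0],[-0.2,0,0,0,0]]' 20
python3 -m jog '[[0,0,0,0,0],[0,0,0,0,0],[0,0,0,0,0],[0,0,0,0,0]]' 20
python3 -c "
from h import *
s=env.get_state();print(s['joint_pos'].round(3),s['tcp_pos'],s['ft_torque'],s['wrist_force'])"
```

```text
clock: 8.82
tcp_pos: [0.65, -0.1004, 0.1398]
orientation: [-0.0, 1.0, -0.008, 0.002]
wrist_force: [0.5, 3.4, 3.7]
finger_gap: 0.0571
grip_force: 20.8
clock: 9.15
tcp_pos: [0.65, -0.1005, 0.1392]
orientation: [-0.0, 1.0, -0.008, 0.002]
wrist_force: [0.9, 5.3, 5.8]
finger_gap: 0.0571
grip_force: 21.0
[-2.760e-01  5.140e-01  9.500e-02  1.149e+00  2.000e-03  2.882e+00] [ 0.65002387 -0.10050452  0.13922854] [ 1.04824514 -0.1838186   0.02350108] [0.90192808 5.27623652 5.77884071]
```

```bash
python3 -m jog '[[0,0,-0.001,-0.001,0],[0,0,0,0,0],[0,0,0,0,0]]'
python3 -c "
from h import *
s=env.get_state();print(s['tcp_pos'],s['ft_torque'],s['wrist_force'])"
```

```text
clock: 9.4
tcp_pos: [0.6499, -0.1004, 0.1395]
orientation: [0.0, 1.0, -0.009, 0.001]
wrist_force: [2.3, 1.7, 5.0]
finger_gap: 0.0571
grip_force: 20.9
[ 0.64994442 -0.10039505  0.13951674] [ 0.52116245 -0.51123055  0.01994427] [2.34675542 1.71600223 4.99944512]
```

```bash
python3 -m jog '[[0,0,-0.0004,-0.001,0],[0,0,0,0,0],[0,0,0,0,0]]'
python3 -c "
from h import *
s=env.get_state();print(s['tcp_pos'],s['ft_torque'],s['wrist_force'])"
python3 -m jog '[[0,0,0,-0.001,0],[0,0,0,0,0],[0,0,0,0,0]]'
python3 -c "
from h import *
s=env.get_state();print(s['tcp_pos'],s['ft_torque'],s['wrist_force'])"
```

```text
clock: 9.65
tcp_pos: [0.6499, -0.1003, 0.1399]
orientation: [0.0, 1.0, -0.009, 0.001]
wrist_force: [4.7, -0.2, 3.7]
finger_gap: 0.0574
grip_force: 21.0
[ 0.64987592 -0.10029575  0.13985687] [ 0.12126701 -1.04429829  0.01162571] [ 4.69980813 -0.19999797  3.7466645 ]
clock: 9.9
tcp_pos: [0.6498, -0.1003, 0.1404]
orientation: [0.0, 1.0, -0.009, 0.001]
wrist_force: [6.2, -0.3, 1.4]
finger_gap: 0.0575
grip_force: 21.4
[ 0.64984693 -0.10031214  0.14037656] [ 0.05720918 -1.14903125  0.03152163] [ 6.23788462 -0.30486912  1.37130921]
```

```bash
python3 -m jog '[[0,0.0013,0,-0.0005,0],[0,0,0,0,0],[0,0,0,0,0]]'
python3 -c "
from h import *
s=env.get_state();print(s['joint_pos'][5],s['tcp_pos'],s['ft_torque'],s['wrist_force'])"
python3 -m jog '[[0,0,0,0,0],[0,0,0,0,0],[0,0,0,0,0]]'
```

```text
clock: 10.15
tcp_pos: [0.6499, -0.1003, 0.1405]
orientation: [0.0, 1.0, -0.009, -0.0]
wrist_force: [3.9, -1.8, 0.4]
finger_gap: 0.0571
grip_force: 21.4
2.8844759079232873 [ 0.64991787 -0.10027637  0.1404558 ] [-0.17970207 -0.65323757  0.01874689] [ 3.94426131 -1.82338982  0.41506563]
clock: 10.4
tcp_pos: [0.6499, -0.1002, 0.1407]
orientation: [0.0, 1.0, -0.009, -0.0]
wrist_force: [4.2, -2.9, -0.6]
finger_gap: 0.0573
grip_force: 21.4
```

```bash
cat > st.py <<'E'
from h import *
s=env.get_state();q=s["orientation"];h=np.degrees(np.arctan2(2*q[1]*q[2],2*q[1]**2-1))
R=np.array([[2*q[1]**2-1,2*q[1]*q[2]],[2*q[1]*q[2],2*q[2]**2-1]])
print("t%.2f head %.1f j6 %.2f tcp"%(s["clock"],h,s["joint_pos"][5]),s["tcp_pos"].round(4),"F",s["wrist_force"].round(1),"Tz %.3f"%s["ft_torque"][2],"Ftool",(R.T@s["wrist_force"][:2]).round(1),"gap %.4f"%s["finger_gap"])
E
python3 -m jog '[[0.2,0.0005,0.0005,0,0],[0.2,0,0,0,0],[0.2,0,0,0,0]]' 40 >/dev/null; python3 st.py
python3 -m jog '[[0.2,0,0,0,-2],[0.2,0,0,0,-2],[0.2,0,0,-0.00003,-2],[0.2,0,0,-0.00007,-2],[0.2,0,0,-0.00007,-2]]' >/dev/null; python3 st.py
python3 -m jog '[[0.2,0,0,-0.00007,-2],[0.2,0,0,-0.00007,-2],[0.2,0,0,-0.00007,-2],[0.2,0,0,-0.00007,-2],[0.2,0,0,-0.00007,-2]]' >/dev/null; python3 st.py
```

```text
t10.65 head -1.0 j6 2.88 tcp [ 0.65   -0.1003  0.1407] F [ 0.7 -2.   0.4] Tz -0.014 Ftool [0.7 2. ] gap 0.0564
t11.07 head 9.1 j6 2.71 tcp [ 0.65   -0.1     0.1409] F [ 0.2 -1.4  0.5] Tz -0.234 Ftool [-0.   1.4] gap 0.0563
t11.48 head 19.1 j6 2.53 tcp [ 0.6499 -0.0998  0.1412] F [ 1.4 -0.4  0.9] Tz -0.214 Ftool [1.2 0.9] gap 0.0564
```

```bash
for i in 1; do
python3 -m jog '[[0.2,0,0,-0.00017,-5],[0.2,0,0,-0.00017,-5],[0.2,0,0,-0.00017,-5],[0.2,0,0,-0.00017,-5],[0.2,0,0,-0.00017,-5]]' >/dev/null; python3 st.py
python3 -m jog '[[0.2,0,0,-0.00017,-5],[0.2,0,0,-0.00017,-5],[0.2,0,0,-0.00017,-5],[0.2,0,0,-0.00017,-5],[0.2,0,0,-0.00017,-5]]' >/dev/null; python3 st.py; done
```

```text
t11.90 head 44.3 j6 2.09 tcp [ 0.6496 -0.0994  0.142 ] F [0.3 0.9 1. ] Tz -0.233 Ftool [ 0.8 -0.4] gap 0.0562
t12.32 head 69.3 j6 1.66 tcp [ 0.6491 -0.099   0.1427] F [-2.3  1.2  0.8] Tz -0.244 Ftool [ 0.4 -2.6] gap 0.0564
```

```bash
python3 -m jog '[[0.2,0,-0.0003,-0.00018,-5],[0.2,0,-0.0002,-0.00018,-5],[0.2,0,0,-0.00018,-5],[0.2,0,0,-0.00018,-5],[0.2,0,0,-0.00018,-5]]' >/dev/null; python3 st.py
python3 -m jog '[[0.2,0,0,-0.00018,-5],[0.2,0,0,-0.00018,-5],[0.2,0,0,-0.00017,-5],[0.2,0,0,-0.00017,-5],[0.2,0,0,-0.00017,-5]]' >/dev/null; python3 st.py
```

```text
t12.73 head 94.3 j6 1.22 tcp [ 0.6486 -0.0989  0.1436] F [-1.8  0.6  1. ] Tz -0.234 Ftool [ 0.7 -1.7] gap 0.0562
t13.15 head 119.3 j6 0.79 tcp [ 0.648  -0.0991  0.1443] F [-3.1  0.2  0.5] Tz -0.256 Ftool [ 1.7 -2.6] gap 0.0566
```

```bash
python3 -m jog '[[0.2,0.0002,-0.0004,-0.00018,-5],[0.2,0.0002,-0.0004,-0.00018,-5],[0.2,0,0,-0.00017,-5],[0.2,0,0,-0.00017,-5],[0.2,0,0,-0.00017,-5]]' >/dev/null; python3 st.py
python3 -m jog '[[0.2,0,0,-0.00018,-5],[0.2,0,0,-0.00018,-5],[0.2,0,0,-0.0001,-3],[0.2,0,0,-0.0001,-3],[0.2,0,0,-0.0001,-3]]' >/dev/null; python3 st.py
```

```text
t13.57 head 144.3 j6 0.35 tcp [ 0.6476 -0.0995  0.1453] F [-1.4 -0.1  1.5] Tz -0.193 Ftool [ 1.1 -0.9] gap 0.0565
t13.98 head 163.1 j6 0.02 tcp [ 0.6473 -0.0999  0.1459] F [-2.6 -2.4  1.9] Tz -0.235 Ftool [ 1.8 -3. ] gap 0.0565
```

```bash
cat > g.py <<'E'
import sys;from workcell import env
s=env.get_state();import subprocess
exec(open("st.py").read())
sys.exit(abs(s["ft_torque"][2])>.31 or abs(s["wrist_force"]).max()>5)
E
python3 -m jog '[[0.2,0.0003,-0.0004,-0.0003,-2],[0.2,0.0002,-0.0004,-0.0003,-2],[0.2,0,0,0,0]]' >/dev/null; python3 g.py &&
python3 -m jog '[[0.2,0,0,-0.00007,-2],[0.2,0,0,-0.00007,-2],[0.2,0,0,0,0]]' >/dev/null && python3 g.py &&
python3 -m jog '[[0.2,0,0,-0.00007,-2],[0.2,0,0,-0.00007,-2],[0.2,0,0,0,0]]' >/dev/null && python3 g.py &&
python3 -m jog '[[0.2,0,0,-0.00007,-2],[0.2,0,0,-0.00007,-2],[0.2,0,0,0,0]]' >/dev/null && python3 g.py &&
python3 -m jog '[[0.2,0,0,-0.00007,-2],[0.2,0,0,-0.00007,-2],[0.2,0,0,0,0]]' >/dev/null && python3 g.py
```

```text
t14.23 head 167.1 j6 -0.05 tcp [ 0.6473 -0.1     0.1465] F [-0.   0.8 -1.5] Tz -0.204 Ftool [0.2 0.8] gap 0.0567False
```

```bash
sed -i 's/sys.exit(\(.*\))$/sys.exit(int(\1))/' g.py
python3 -m jog '[[0.2,0,0,0.00005,-2],[0.2,0,0,0.00005,-2],[0.2,0,0,0,0]]' >/dev/null && python3 g.py &&
python3 -m jog '[[0.2,0,0,-0.00007,-2],[0.2,0,0,-0.00007,-2],[0.2,0,0,0,0]]' >/dev/null && python3 g.py &&
python3 -m jog '[[0.2,0,0,-0.00007,-2],[0.2,0,0,-0.00007,-2],[0.2,0,0,0,0]]' >/dev/null && python3 g.py &&
python3 -m jog '[[0.2,0,0,-0.00007,-2],[0.2,0,0,-0.00007,-2],[0.2,0,0,0,0]]' >/dev/null && python3 g.py &&
python3 -m jog '[[0.2,0,0,-0.00007,-2],[0.2,0,0,-0.00007,-2],[0.2,0,0,0,0]]' >/dev/null && python3 g.py
```

```text
t14.48 head 171.0 j6 -0.12 tcp [ 0.6473 -0.1001  0.1464] F [-2.   0.9  0.5] Tz -0.172 Ftool [2.2 0.6] gap 0.0566
t14.73 head 175.0 j6 -0.19 tcp [ 0.6473 -0.1002  0.1466] F [-2.6  1.4  0. ] Tz -0.262 Ftool [2.7 1.1] gap 0.0565
t14.98 head 179.0 j6 -0.26 tcp [ 0.6474 -0.1003  0.1467] F [-3.6  1.1 -0.5] Tz -0.164 Ftool [3.6 1. ] gap 0.0564
t15.23 head -177.1 j6 -0.33 tcp [ 0.6474 -0.1004  0.1469] F [-4.8  2.5  0.3] Tz -0.207 Ftool [4.6 2.8] gap 0.0565
t15.48 head -173.1 j6 -0.40 tcp [ 0.6474 -0.1005  0.147 ] F [-4.8  1.1 -0.5] Tz -0.238 Ftool [4.7 1.7] gap 0.0564
```

```bash
python3 -m jog '[[0.2,0.0006,0.0002,-0.00007,-2],[0.2,0.0005,0.0002,-0.00007,-2],[0.2,0,0,0,0]]' >/dev/null && python3 g.py &&
python3 -m jog '[[0.2,0,0,-0.00007,-2],[0.2,0,0,-0.00007,-2],[0.2,0,0,0,0]]' >/dev/null && python3 g.py &&
python3 -m jog '[[0.2,0.0002,0,-0.00007,-2],[0.2,0,0,-0.00007,-2],[0.2,0,0,0,0]]' >/dev/null && python3 g.py &&
python3 -m jog '[[0.2,0.0002,0,-0.00007,-2],[0.2,0,0,-0.00007,-2],[0.2,0,0,0,0]]' >/dev/null && python3 g.py &&
python3 -m jog '[[0.2,0.0002,0,-0.00007,-2],[0.2,0,0,-0.00007,-2],[0.2,0,0,0,0]]' >/dev/null && python3 g.py &&
python3 -m jog '[[0.2,0.0002,0,-0.00007,-2],[0.2,0,0,-0.00007,-2],[0.2,0,0,0,0]]' >/dev/null && python3 g.py
```

```text
t15.73 head -169.1 j6 -0.47 tcp [ 0.6473 -0.1006  0.1475] F [-2.3  0.7 -2.1] Tz -0.244 Ftool [2.2 1.1] gap 0.0566
t15.98 head -165.1 j6 -0.54 tcp [ 0.6474 -0.1007  0.1476] F [-2.4  2.  -1.7] Tz -0.202 Ftool [1.8 2.6] gap 0.0565
t16.23 head -161.1 j6 -0.61 tcp [ 0.6474 -0.1008  0.1478] F [-2.6 -0.5 -2.9] Tz -0.226 Ftool [2.6 0.4] gap 0.0559
t16.48 head -157.1 j6 -0.68 tcp [ 0.6474 -0.1008  0.1481] F [-1.1 -0.  -2.7] Tz -0.202 Ftool [1.  0.4] gap 0.0568
t16.73 head -153.1 j6 -0.75 tcp [ 0.6474 -0.1009  0.1483] F [-0.   0.5 -3.7] Tz -0.185 Ftool [-0.2  0.5] gap 0.0563
t16.98 head -149.1 j6 -0.82 tcp [ 0.6475 -0.101   0.1485] F [ 0.7  0.7 -3. ] Tz -0.232 Ftool [-1.   0.2] gap 0.0566
```

```bash
python3 -m jog '[[0.2,0,0,0.0003,-2],[0.2,0,0,0.0002,-2],[0.2,0,0,0,0]]' >/dev/null && python3 g.py &&
python3 -m jog '[[0.2,0,0,-0.00005,-2],[0.2,0,0,-0.00005,-2],[0.2,0,0,0,0]]' >/dev/null && python3 g.py &&
python3 -m jog '[[0.2,0,0,-0.00006,-2],[0.2,0,0,-0.00006,-2],[0.2,0,0,0,0]]' >/dev/null && python3 g.py &&
python3 -m jog '[[0.2,0,0,-0.00006,-2],[0.2,0,0,-0.00006,-2],[0.2,0,0,0,0]]' >/dev/null && python3 g.py &&
python3 -m jog '[[0.2,0,0,-0.00006,-2],[0.2,0,0,-0.00006,-2],[0.2,0,0,0,0]]' >/dev/null && python3 g.py &&
python3 -m jog '[[0.2,0,0,-0.00006,-2],[0.2,0,0,-0.00006,-2],[0.2,0,0,0,0]]' >/dev/null && python3 g.py
```

```text
t17.23 head -145.1 j6 -0.89 tcp [ 0.6475 -0.1011  0.1483] F [ 1.5 -0.6 -1.6] Tz -0.196 Ftool [-0.9 -1.3] gap 0.0566
t17.48 head -141.1 j6 -0.96 tcp [ 0.6475 -0.1012  0.1484] F [ 2.6 -0.3 -2.2] Tz -0.177 Ftool [-1.8 -1.9] gap 0.0566
t17.73 head -137.1 j6 -1.03 tcp [ 0.6476 -0.1012  0.1486] F [ 2.9 -1.8 -1.9] Tz -0.229 Ftool [-0.9 -3.2] gap 0.0563
t17.98 head -133.1 j6 -1.10 tcp [ 0.6476 -0.1013  0.1487] F [ 4. -1. -2.] Tz -0.208 Ftool [-2.1 -3.6] gap 0.0565
t18.23 head -129.1 j6 -1.17 tcp [ 0.6477 -0.1013  0.1488] F [ 4.8 -1.8 -1.7] Tz -0.151 Ftool [-1.7 -4.9] gap 0.0561
t18.48 head -125.1 j6 -1.24 tcp [ 0.6477 -0.1014  0.149 ] F [ 4.9 -2.4 -1.9] Tz -0.217 Ftool [-0.9 -5.4] gap 0.0564
```

```bash
python3 -m jog '[[0.2,-0.0003,-0.0006,0.0001,-2],[0.2,-0.0002,-0.0005,0.0001,-2],[0.2,0,0,0,0]]' >/dev/null && python3 g.py &&
python3 -m jog '[[0.2,0,-0.0002,-0.00006,-2],[0.2,0,0,-0.00006,-2],[0.2,0,0,0,0]]' >/dev/null && python3 g.py &&
python3 -m jog '[[0.2,0,-0.0002,-0.00006,-2],[0.2,0,0,-0.00006,-2],[0.2,0,0,0,0]]' >/dev/null && python3 g.py &&
python3 -m jog '[[0.2,0,-0.0002,-0.00006,-2],[0.2,0,0,-0.00006,-2],[0.2,0,0,0,0]]' >/dev/null && python3 g.py &&
python3 -m jog '[[0.2,0,-0.0002,-0.00006,-2],[0.2,0,0,-0.00006,-2],[0.2,0,0,0,0]]' >/dev/null && python3 g.py &&
python3 -m jog '[[0.2,0,-0.0002,-0.00006,-2],[0.2,0,0,-0.00006,-2],[0.2,0,0,0,0]]' >/dev/null && python3 g.py
```

```text
t18.73 head -121.1 j6 -1.31 tcp [ 0.6479 -0.1014  0.1486] F [ 0.9 -2.1  0.3] Tz -0.164 Ftool [ 1.3 -1.8] gap 0.0562
t18.98 head -117.1 j6 -1.38 tcp [ 0.648  -0.1015  0.1488] F [ 0.8 -1.7  0.4] Tz -0.217 Ftool [ 1.1 -1.5] gap 0.0566
t19.23 head -113.1 j6 -1.44 tcp [ 0.6481 -0.1015  0.1488] F [ 0.7 -1.2 -0.4] Tz -0.220 Ftool [ 0.8 -1.1] gap 0.0562
t19.48 head -109.1 j6 -1.51 tcp [ 0.6482 -0.1015  0.1489] F [ 0.5 -2.1  0.8] Tz -0.203 Ftool [ 1.8 -1.1] gap 0.0561
t19.73 head -105.1 j6 -1.58 tcp [ 0.6483 -0.1015  0.1489] F [-0.2 -2.4  0.8] Tz -0.279 Ftool [ 2.4 -0.5] gap 0.0565
t19.98 head -101.1 j6 -1.65 tcp [ 0.6484 -0.1016  0.1489] F [-0.9 -2.3  1.1] Tz -0.430 Ftool [2.4 0.4] gap 0.0567
```

```bash
python3 -m jog '[[0.2,0,0,0,0]]' >/dev/null ; python3 st.py; python3 -m jog '[[0.2,0,0,0,0]]' >/dev/null ; python3 st.py
```

```text
t20.07 head -101.2 j6 -1.65 tcp [ 0.6484 -0.1016  0.1488] F [-0.7 -2.1  2.2] Tz -0.457 Ftool [2.2 0.3] gap 0.0564
t20.15 head -101.1 j6 -1.65 tcp [ 0.6484 -0.1016  0.1488] F [-1.  -2.   0.8] Tz -0.430 Ftool [2.1 0.6] gap 0.0565
```

```bash
python3 -m jog '[[0.2,0.0002,0,0,5],[0.2,0.0002,0,0,5],[0.2,0,0,0,5]]' >/dev/null ; python3 st.py
python3 -m jog '[[0.2,0,0.0002,0.00017,5],[0.2,0,0.0002,0.00017,5],[0.2,0,0.0002,0.00017,5],[0.2,0,0.0002,0.00017,5]]' >/dev/null ; python3 st.py
```

```text
t20.40 head -116.3 j6 -1.39 tcp [ 0.6481 -0.1015  0.1487] F [-1.8 -1.1  1.2] Tz 0.220 Ftool [1.7 1.2] gap 0.0567
t20.73 head -136.2 j6 -1.04 tcp [ 0.6477 -0.1012  0.1482] F [-1.7 -1.8  0.6] Tz 0.249 Ftool [ 2.5 -0.1] gap 0.0561
```

```bash
python3 -m jog '[[0.2,0.0003,0.0001,0.00017,5],[0.2,0.0002,0.0001,0.00017,5],[0.2,0,0.0001,0.00017,5],[0.2,0,0,0.00017,5]]' >/dev/null ; python3 st.py
python3 -m jog '[[0.2,0,0,0.00017,5],[0.2,0,0,0.00017,5],[0.2,0,0,0.00017,5],[0.2,0,0,0.00017,5],[0.2,0,0,0.00017,5]]' >/dev/null ; python3 st.py
```

```text
t21.07 head -156.2 j6 -0.69 tcp [ 0.6474 -0.1008  0.1475] F [-0.7  1.1  1.5] Tz 0.200 Ftool [0.2 1.2] gap 0.0566
t21.48 head 178.8 j6 -0.26 tcp [ 0.6473 -0.1003  0.1466] F [-0.5  1.7  0.6] Tz 0.210 Ftool [0.6 1.7] gap 0.0568
```

```bash
python3 -m jog '[[0.2,0,0.0002,0.00017,5],[0.2,0,0.0002,0.00017,5],[0.2,0,0,0.00017,5],[0.2,0,0,0.00017,5],[0.2,0,0,0.00017,5]]' >/dev/null ; python3 st.py
python3 -m jog '[[0.2,0,0,0,-2.4],[0.2,0,0,0,-2.4],[0.2,0,0,0,0],[0.2,0,0,0,0]]' >/dev/null ; python3 st.py
```

```text
t21.90 head 153.8 j6 0.18 tcp [ 0.6474 -0.0997  0.1458] F [0.4 2.4 2.1] Tz 0.199 Ftool [0.7 2.3] gap 0.0563
t22.23 head 158.8 j6 0.09 tcp [ 0.6474 -0.0999  0.1458] F [-0.6  4.   1.5] Tz 0.013 Ftool [2.  3.5] gap 0.0563
```

```bash
python3 -m jog '[[0.2,0.0004,0.0007,-0.0003,0],[0.2,0,0,0,0],[0.2,0,0,0,0]]' 20 >/dev/null; python3 st.py
python3 -m jog '[[-1,0,0,0,0],[-1,0,0,0,0],[-1,0,0,0,0],[-1,0,0,0,0],[-1,0,0,0,0]]' >/dev/null; python3 st.py
python3 -m jog '[[-1,0,0,-0.02,0],[-1,0,0,-0.03,0],[-1,0,0,-0.04,0],[-1,-0.04,0,0,0],[-1,-0.04,0,0,0]]' >/dev/null; python3 -m jog '[[-1,0,0,0,0],[-1,0,0,0,0],[-1,0,0,0,0]]'>/dev/null;  python3 st.py
python3 -c "
from h import *
shot('wrist','w9');s=shot('scene','s9')['img'][225:335,225:385]
w=load('w9')['img'].copy();w[:220,:320]=cv2.resize(s,(320,220),interpolation=2)
cv2.imwrite('pics/c9.png',w[...,::-1])"
```

```text
t22.48 head 158.8 j6 0.09 tcp [ 0.6474 -0.0999  0.146 ] F [0.3 2.6 0.9] Tz 0.019 Ftool [0.7 2.6] gap 0.0560
t22.90 head 158.8 j6 0.09 tcp [ 0.6474 -0.1006  0.1461] F [-0.8 -0.3  0.6] Tz -0.024 Ftool [ 0.7 -0.6] gap 0.0855
t23.57 head 158.8 j6 0.08 tcp [ 0.7214 -0.1292  0.2344] F [-0.2  0.   0.8] Tz 0.030 Ftool [ 0.2 -0. ] gap 0.0853
```

View pics/c9.png

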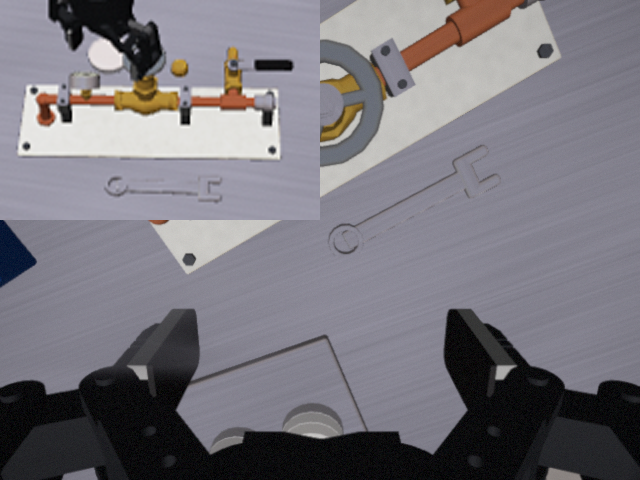

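```bash
python3 -c "
from workcell import env
print(env.hand_in())"
```

```text
the job is handed in; nothing more can be done
None
```

The vent lever is shut against its stop. I opened the supply valve to its backseat at about 0.44 N m, turned it back about a quarter turn by the hand's angle, and let go, then handed in at about 24 s. No other bench item looked moved in the last pictures; the wheel's own angle was not checked by camera.

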